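# Roll a centrifuge bottle under the fingertips onto the light panel

## Task

The big amber centrifuge bottle lying on the mat is to be checked for cracks on the light panel. Roll it by the top only, with your fingertips pressing lightly and in as many strokes as you need, up over the panel's edge until its middle lies along the blue line, never skidding, gripping, shoving it from behind or lifting it; then let go of it, at rest. Leave everything else where it is.

Things in the scene. Friction and masses are not known exactly. Their poses are not given: they have to be found in the camera images.
- bottle: Amber centrifuge bottle (0.2 to 0.4 kg), blue cap, lying on the mat. Rigid cylindrical wall 98 mm in diameter (too wide to grip), 135 mm long; shoulder and 63 mm cap add 42 mm at the end towards the robot. Origin on the axis, mid-wall, 51 mm above the bench; top of the wall at 100 mm. x: along the axis, cap to base. y, z turn as it rolls; z: out through the white writing panel, up at the start.
- station: Flat LED light panel, fixed: 280 x 160 mm, square edges, top 7 mm above the bench (5 mm above the mat); blue line 8 mm wide along its middle. Small black control box (16 mm high) at its far short side. Origin on the bench under its middle; x along the line, away from the robot; y across it to the left; z up. The bottle starts 0.17 to 0.225 m to its left or right, parallel within about 3 degrees.
- mat: Dark green mat, 450 (x) by 480 mm (y), 2 mm thick, fixed; origin under its middle. The bottle rolls 308 mm a turn, its top moving twice as far as its axis, and stays where it is left at rest on mat or panel, but not half-way up the panel's edge: it rolls back. If the fingertips stick to the wall (4 to 12 N; 18 N is too hard) it does not skid; skidding shows as a turn that does not match the way.
- tube_rack: White tube rack, 180 x 92 mm, 58 mm high (115 mm over the four capped tubes). Leave alone. Origin under its middle.
- bucket: Dark blue round rotor bucket with amber lid, 104 mm across, 126 mm high. Leave alone. Origin under its middle.
- small_bottle: Upright milky bottle with orange cap, 62 mm across, 130 mm high. Leave alone. Origin under its middle.
- marker_pen: Black and white marker pen, 140 mm long, 16 mm thick, lying. Leave alone. Origin under its middle.
- spare_cap: Loose orange screw cap, 63 mm across, 27 mm high. Leave alone. Origin under its middle.
- rotor_key: Steel T-key with black handle, lying, 170 x 95 mm, 18 mm high. Leave alone. Origin under its shank.

How it is judged:
By the outcome, as a careful person would: the job done as asked, in the order asked, and still so for the second after the job is handed in, with the robot touching nothing.
It also fails if it takes over 61 s, if anything falls off the work surface, if the arm or the gripper's body presses on something with over 40 N, if the wrist force passes 120 N, or if a joint passes its speed limit or range.

## Robot

A 6-joint arm with a two-finger parallel gripper is mounted at the origin on the work surface. World frame = base frame: x ahead of the robot, y to its left, z up, the work surface at z = 0. Lengths are in m, angles in degrees, forces in N, time in s.
With the tool pointing down it reaches from about 0.35 to 0.875 m from the base axis. Payload 4.2 kg.
Tool frame: the origin (TCP) lies midway between the tips of the shut fingers; the grasp point (between the pads) lies 19 mm behind it; z points along the fingers, y is the line along which they close (so a half turn about z gives the same grasp; the last joint's range is limited). The gripper opens to 87 mm and grips with 3 to 60 N. Pads are 19 mm wide; open, the fingers measure 117 mm over their backs; the gripper's body (75 mm by 190 mm) begins 51 mm behind the grasp point.
Start: joints at [84.775, 22.042, 0.453, 0, -68.411, -14.817], TCP at [0.214, 0.587, 0.223] pointing down, gripper open.
Joint ranges: [-179.83, 179.83], [-69.29, 118.12], [-61.27, 80.66], [-181.25, 117.63], [-171.15, -9.14], [-177.46, 177.46]. Speed limits (degrees/s): [159.86, 159.86, 180, 180, 180, 180].

## Interface

Orientations are given as a 3x3 rotation matrix whose columns are the frame's x, y, z axes.
In Python, from station import r, eyes, ticket, readout gives the robot as it stands (r), with the cameras (eyes), the job (ticket) and the readings (readout).
- The arm moves only by the shell command python3 steer.py 'ROWS'. ROWS is a JSON list of rows, 1 to 8 of them, each of 7 numbers: the opening from 0.0 (shut) to 1.0 (fully open), then dx, dy, dz in m, then a rotation vector rx, ry, rz in degrees; each row is the pose to reach, as a shift and turn from the pose commanded when the command began, along the tool's axes at that moment; what a row does not reach only later rows make up. A row lasts 1/10 s, in which the tool goes at most 0.05 m and 8.59 degrees, less where a joint would pass 70% of its speed; a pose out of reach is approached as far as the arm can. The fingers move at their own pace and stop on an object; the grip force is fixed at half the most. Time passes only in rows, so rows that do not move let the fingers close. It prints the time, the measured TCP pose, the force, the opening and the grip force at its end.
- readout.sense(): the state, without advancing time (a new reading comes with each control period).
- eyes.capture(name): name is "side" or "top" or "wrist"; returns a dict with "pixels" (480x640x3 uint8, red, green, blue), "z_map" (480x640 float32, m along the optical axis (not along the pixel's ray), 0 where there is no reading), "K" (3x3 intrinsics, pixels), "world_from_camera" (4x4, takes a point from camera to world coordinates). Camera axes: x right, y up, looking along -z (the intrinsics and any distortion apply to the point x, -y, -z); pixel columns grow to the right and rows downward; lengths in m; the calibration is good to about 2 mm. A picture is of the moment at which its call begins.
- ticket.finish_job(): hands the job in; it is judged then, once.
The state is a dict: "time_s": time; "joints": joint angles; "joint_velocities": joint speeds; "effort": joint torques, N m; "tcp_pos": TCP position; "ee_rot": TCP orientation; "wrist_force": force on the tool from outside, world axes, zero at the start; "moment": the same for the moment, N m; "gripper_width": opening from 0.0 (shut) to 1.0 (fully open); "gripper_force": force on a finger pad.
Only numpy, scipy, OpenCV 4.12 (cv2) and the standard library are available. Lean on these libraries where they do the work, as an engineer would, in place of code of your own. Each camera call takes 0.05 s, during which the arm holds its last target. There are 200 camera calls.

## Working session

There is one attempt and no reset: what is moved stays moved. The work goes in short steps, Python scripts to look and compute and a shell command to move; the robot and the scene stay as the last step left them, time stands still between calls to the robot, and variables do not carry over. Pictures are saved under pics/ and viewed, at most 10 in all, crops included, and the job is handed in when it is done.

```bash
ls; mkdir -p pics
python3 - <<'E'
from station import r, eyes, ticket, readout
import cv2,numpy as np
s=readout.sense(); print(s)
for n in ("top","side"):
    c=eyes.capture(n); cv2.imwrite(f"pics/{n}0.png",c["pixels"][:,:,::-1]); print(n,c["K"],c["world_from_camera"]); np.savez(f"pics/{n}0.npz",**c)
E
```

```text
pics
station.py
steer.py
{'time_s': 0.0, 'joints': array([ 8.47725488e+01,  2.20912744e+01,  3.77652839e-01, -2.84107887e-02,
       -6.84123285e+01, -1.48176450e+01]), 'joint_velocities': array([ 0.07382223, -0.07276267, -0.00158704,  0.00259798, -0.0336387 ,
        0.01130157]), 'effort': array([-4.69788811e-04, -3.90672791e+01,  1.87406319e+01,  4.21985149e+00,
        1.09860007e-02, -1.96575506e-04]), 'tcp_pos': array([0.21399004, 0.58656044, 0.22144119]), 'ee_rot': array([[ 9.39360450e-01, -3.42930767e-01, -6.59439614e-04],
       [-3.42931381e-01, -9.39358003e-01, -2.14704901e-03],
       [ 1.16839284e-04,  2.24299546e-03, -9.99997478e-01]]), 'wrist_force': array([-0.0480713 , -0.60876872,  0.72570825]), 'moment': array([0.02934594, 0.02661898, 0.01216385]), 'gripper_force': 0.0, 'gripper_width': 0.9969170167448624}
top [[592.79351333   0.         321.78627729]
 [  0.         592.79351333 245.59251899]
 [  0.           0.           1.        ]] [[-0.01943152  0.99341556 -0.11290674  0.33469777]
 [-0.99978959 -0.01856442  0.00872616  0.01761931]
 [ 0.00657266  0.11305255  0.99356727  1.35281463]
 [ 0.          0.          0.          1.        ]]
side [[485.12577092   0.         317.49172406]
 [  0.         485.12577092 243.11396876]
 [  0.           0.           1.        ]] [[ 0.71470593  0.40773843 -0.56828233 -0.20105159]
 [-0.69936144  0.4056485  -0.58850902 -0.69977752]
 [-0.00943487  0.81804564  0.57507593  0.75994507]
 [ 0.          0.          0.          1.        ]]
```

View pics/top0.png

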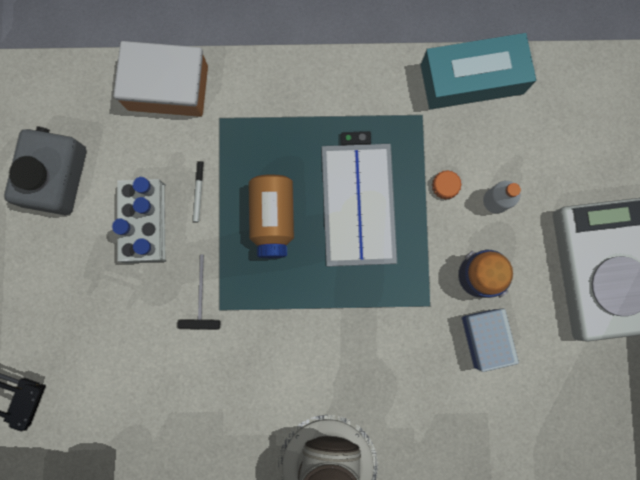

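View pics/side0.png

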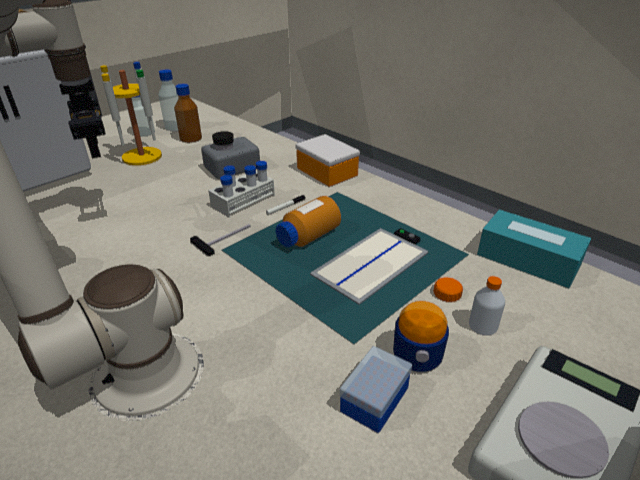

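The top view shows the bottle lying to the left of the panel, at about (271,215) with its cap down-image towards the robot. The panel's blue line runs from (357,150) to (361,260). The side view shows the same layout, and nothing stands in the rolling path.

```bash
cat > m.py <<'E'
import numpy as np,cv2
def rays(c,uv):
    uv=np.asarray(uv,float).reshape(-1,2);K=c["K"];T=c["world_from_camera"]
    d=np.c_[(uv[:,0]-K[0,2])/K[0,0],-(uv[:,1]-K[1,2])/K[1,1],-np.ones(len(uv))]
    return T[:3,3],d@T[:3,:3].T
def onz(c,uv,z):
    o,d=rays(c,uv);return o+d*((z-o[2])/d[:,2])[:,None]
def big(m):
    n,l,s,_=cv2.connectedComponentsWithStats(m.astype(np.uint8));return l==1+np.argmax(s[1:,4])
def hsv(c): return cv2.split(cv2.cvtColor(c["pixels"],cv2.COLOR_RGB2HSV).astype(np.int32)) if 0 else cv2.split(cv2.cvtColor(c["pixels"],cv2.COLOR_RGB2HSV))
def panel(c):
    H,S,V=hsv(c);m=np.zeros(H.shape,bool);m[140:270,318:402]=1
    b=big(m&(H>105)&(H<130)&(S>120)&(V>60));v,u=np.nonzero(b)
    return onz(c,np.c_[u,v],.007)
def line(P):
    x0=P[:,0].mean();k=np.polyfit(P[:,0]-x0,P[:,1],1);return x0,k[1],k[0]
def bottle(c,zc=.051):
    """amber wall: per image row left/right silhouette rays, bisector at axis height"""
    H,S,V=hsv(c);m=np.zeros(H.shape,bool);m[130:290,225:420]=1
    b=big(m&(H>5)&(H<22)&(S>120)&(V>50));v,u=np.nonzero(b);rows=np.unique(v)
    L=np.array([[u[v==q].min()-.5,q] for q in rows],float);R=np.array([[u[v==q].max()+.5,q] for q in rows],float)
    w=R[:,0]-L[:,0];k=w>np.percentile(w,70)-2.5
    o,dl=rays(c,L[k]);_,dr=rays(c,R[k])
    n=lambda d:d/np.hypot(d[:,1],d[:,2])[:,None]
    d=n(dl)+n(dr);P=o+d*((zc-o[2])/d[:,2])[:,None]
    v=rows[k];print("rows",v.min(),v.max(),"width",np.median(w[k]))
    return P
def rep(c,zc=.051):
    P=bottle(c,zc);x0,y0,s=line(P);print("bottle axis: x range",P[:,0].min().round(4),P[:,0].max().round(4),"mid x %.4f y %.4f yaw %.2f"%(x0,y0,np.degrees(np.arctan(s))))
    return x0,y0,s
def label(c):
    H,S,V=hsv(c);m=np.zeros(H.shape,bool);m[140:290,225:318]=1
    b=big(m&(S<70)&(V>120));v,u=np.nonzero(b);print("label px",u.min(),u.max(),v.min(),v.max(),b.sum())
E
python3 - <<'E'
from m import *
c=dict(np.load("pics/top0.npz"))
P=panel(c);x0,y0,s=line(P);print("line x %.4f..%.4f"%(P[:,0].min(),P[:,0].max()),"mid",x0,y0,"yaw",np.degrees(np.arctan(s)))
rep(c);label(c)
# depth check
T=c["world_from_camera"];Z=c["z_map"]
def pt(u,v):
    o,d=rays(c,[[u,v]]);return (o+d*Z[v,u])[0].round(4)
for u,v in [(271,180),(271,200),(271,220),(271,235),(255,210),(290,210),(360,200),(340,200),(310,200),(271,255)]:print((u,v),pt(u,v))
E
```

```text
line x 0.4574..0.7077 mid 0.5835927889601871 -0.08085787795595951 yaw 1.1107117423060233
rows 181 238 width 42.0
bottle axis: x range 0.5016 0.6301 mid x 0.5657 y 0.1179 yaw 0.34
label px 262 277 192 226 543
(271, 180) [0.6211 0.1131 0.1007]
(271, 200) [0.577  0.1134 0.1024]
(271, 220) [0.5339 0.1139 0.1013]
(271, 235) [0.5018 0.1143 0.1   ]
(255, 210) [0.5576 0.1488 0.093 ]
(290, 210) [0.5605 0.0745 0.069 ]
(360, 200) [ 0.5915 -0.0843  0.0083]
(340, 200) [ 0.593  -0.0383  0.0051]
(310, 200) [0.5941 0.0309 0.0058]
(271, 255) [0.4608 0.1161 0.0822]
```

```bash
cat >> m.py <<'E'
def to(r,p,ang):
    """shift in tool axes and turn about tool z to reach p with tool x at heading ang"""
    s=readout.sense();R=s["ee_rot"];h=np.degrees(np.arctan2(R[1,0],R[0,0]))
    print("t",round(s["time_s"],2),"tcp",s["tcp_pos"].round(4),"F",s["wrist_force"].round(2),"d_tool",(R.T@(np.array(p)-s["tcp_pos"])).round(4),"rz",round(h-ang,2))
E
python3 steer.py '[[0.65,0.02,0.01,0,0,0,3],[0.65,0.05,0.03,0,0,0,8],[0.65,0.08,0.05,0,0,0,13],[0.65,0.115,0.07,0.005,0,0,18],[0.65,0.15,0.09,0.01,0,0,23],[0.65,0.185,0.11,0.015,0,0,28],[0.65,0.22,0.135,0.02,0,0,33],[0.65,0.255,0.16,0.02,0,0,38]]'
python3 - <<'E'
from m import *
from station import r, eyes, ticket, readout
to(r,[.566,.14,.135],-89.3)
E
```

```text
time_s: 0.9
tcp_pos: [0.3993, 0.3466, 0.2016]
ee_rot: [[0.525, -0.851, -0.001], [-0.851, -0.525, -0.002], [0.001, 0.002, -1.0]]
wrist_force: [0.9, -0.0, -0.3]
gripper_width: 0.648
gripper_force: 0.0
t 0.9 tcp [0.3993 0.3466 0.2016] F [ 0.88 -0.02 -0.28] d_tool [ 0.2633 -0.0336  0.0667] rz 30.96
```

```bash
python3 steer.py '[[0.65,0.035,-0.005,0.005,0,0,4],[0.65,0.07,-0.01,0.015,0,0,8],[0.65,0.11,-0.015,0.025,0,0,13],[0.65,0.15,-0.02,0.035,0,0,18],[0.65,0.19,-0.025,0.045,0,0,23],[0.65,0.225,-0.03,0.055,0,0,27],[0.65,0.25,-0.033,0.06,0,0,30],[0.65,0.262,-0.034,0.065,0,0,31]]'
python3 steer.py '[[0.65,0,0,0,0,0,0],[0.65,0,0,0,0,0,0]]'
python3 - <<'E'
from m import *
from station import r, eyes, ticket, readout
to(r,[.566,.14,.105],-89.3)
c=eyes.capture("side");cv2.imwrite("pics/side1.png",cv2.resize(c["pixels"][150:330,200:440,::-1],None,fx=3,fy=3))
E
```

```text
time_s: 1.7
tcp_pos: [0.567, 0.1424, 0.1367]
ee_rot: [[0.012, -1.0, -0.001], [-1.0, -0.012, -0.001], [0.001, 0.001, -1.0]]
wrist_force: [0.3, -0.5, 0.4]
gripper_width: 0.651
gripper_force: 0.0
time_s: 1.9
tcp_pos: [0.5659, 0.1452, 0.1376]
ee_rot: [[0.017, -1.0, -0.0], [-1.0, -0.017, -0.0], [0.0, 0.0, -1.0]]
wrist_force: [-0.3, 0.9, 0.5]
gripper_width: 0.652
gripper_force: 0.0
t 1.9 tcp [0.5659 0.1452 0.1376] F [-0.35  0.95  0.53] d_tool [0.0052 0.     0.0326] rz 0.27
```

View pics/side1.png

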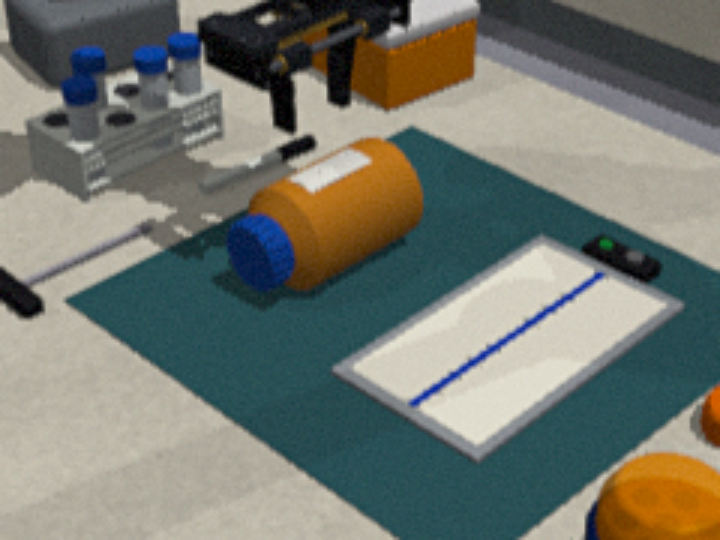

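The crop shows the open fingertips at (285,110) and (340,90), hanging above and just behind the bottle. The bottle is undisturbed, with its label up at (335,170).

```bash
python3 steer.py '[[0.65,0.002,0,0.01,0,0,0],[0.65,0.005,0,0.02,0,0,0],[0.65,0.005,0,0.03,0,0,0],[0.65,0.005,0,0.034,0,0,0],[0.65,0.005,0,0.034,0,0,0],[0.65,0.005,0,0.034,0,0,0]]'
python3 steer.py '[[0.65,0,0,0.002,0,0,0],[0.65,0,0,0.003,0,0,0],[0.65,0,0,0.003,0,0,0]]'
python3 steer.py '[[0.65,0,0,0.001,0,0,0],[0.65,0,0,0.001,0,0,0]]'
```

```text
time_s: 2.55
tcp_pos: [0.5667, 0.1403, 0.1035]
ee_rot: [[0.017, -1.0, 0.0], [-1.0, -0.017, -0.0], [0.0, -0.0, -1.0]]
wrist_force: [-0.1, -0.0, -0.2]
gripper_width: 0.652
gripper_force: 0.0
time_s: 2.85
tcp_pos: [0.5665, 0.1401, 0.1006]
ee_rot: [[0.017, -1.0, 0.0], [-1.0, -0.017, 0.0], [-0.0, -0.0, -1.0]]
wrist_force: [-0.5, -1.0, 0.1]
gripper_width: 0.654
gripper_force: 0.0
time_s: 3.05
tcp_pos: [0.5665, 0.1401, 0.0995]
ee_rot: [[0.017, -1.0, -0.0], [-1.0, -0.017, 0.0], [-0.0, 0.0, -1.0]]
wrist_force: [-0.3, -0.4, 0.4]
gripper_width: 0.658
gripper_force: 0.0
```

```bash
python3 steer.py '[[0.65,0,0,0.001,0,0,0],[0.65,0,0,0.001,0,0,0]]'
python3 steer.py '[[0.65,0.001,0,0.001,0,0,0],[0.65,0.001,0,0.001,0,0,0]]'
```

```text
time_s: 3.25
tcp_pos: [0.5664, 0.1401, 0.0984]
ee_rot: [[0.017, -1.0, -0.0], [-1.0, -0.017, -0.0], [0.0, 0.0, -1.0]]
wrist_force: [-0.4, -0.3, -0.1]
gripper_width: 0.648
gripper_force: 0.0
time_s: 3.45
tcp_pos: [0.5667, 0.1392, 0.098]
ee_rot: [[0.017, -1.0, 0.0], [-1.0, -0.017, 0.0], [-0.0, -0.0, -1.0]]
wrist_force: [-0.8, 0.4, 2.2]
gripper_width: 0.651
gripper_force: 1.1
```

```bash
python3 steer.py '[[0.65,0.002,0,0.0008,0,0,0],[0.65,0.005,0,0.0008,0,0,0],[0.65,0.009,0,0.0003,0,0,0],[0.65,0.014,0,-0.0001,0,0,0]]'
python3 steer.py '[[0.65,0.005,0,-0.0003,0,0,0],[0.65,0.01,0,-0.0004,0,0,0],[0.65,0.014,0,-0.0004,0,0,0],[0.65,0.018,0,-0.0004,0,0,0]]'
python3 - <<'E'
from m import *
from station import r, eyes, ticket, readout
to(r,[.566,.14,.135],-89.3)
c=eyes.capture("top");rep(c);label(c)
c=eyes.capture("side");cv2.imwrite("pics/side2.png",cv2.resize(c["pixels"][150:330,200:440,::-1],None,fx=3,fy=3))
E
```

```text
time_s: 3.85
tcp_pos: [0.5669, 0.1253, 0.0993]
ee_rot: [[0.017, -1.0, 0.001], [-1.0, -0.017, 0.0], [-0.0, -0.001, -1.0]]
wrist_force: [-2.6, 0.6, 8.7]
gripper_width: 0.65
gripper_force: 4.6
time_s: 4.25
tcp_pos: [0.567, 0.1068, 0.1002]
ee_rot: [[0.017, -1.0, 0.001], [-1.0, -0.017, -0.0], [0.0, -0.001, -1.0]]
wrist_force: [-4.9, 0.2, 12.4]
gripper_width: 0.651
gripper_force: 6.0
t 4.25 tcp [0.567  0.1068 0.1002] F [-4.92  0.21 12.44] d_tool [-0.0332  0.0004 -0.0348] rz 0.29
rows 179 239 width 11.0
bottle axis: x range 0.4985 0.6338 mid x 0.5660 y 0.0674 yaw 0.74
label px 225 249 163 207 466
```

View pics/side2.png

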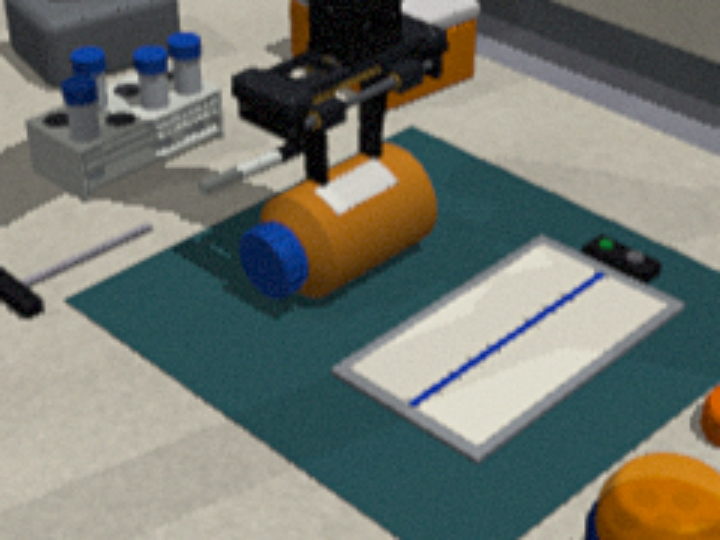

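The crop shows both fingertips on the wall top at (318,178) and (375,155). The label has turned towards the panel, so the bottle is rolling. Force is a bit high, so I ease off slightly.

```bash
python3 steer.py '[[0.65,0.004,0.0003,-0.0006,0,0,0],[0.65,0.008,0.0004,-0.0007,0,0,0],[0.65,0.012,0.0004,-0.0007,0,0,0],[0.65,0.017,0.0005,-0.0007,0,0,0],[0.65,0.022,0.0005,-0.0007,0,0,0]]'
python3 steer.py '[[0.65,0.004,0,0,0,0,0],[0.65,0.008,0,0,0,0,0],[0.65,0.012,0,0.0001,0,0,0],[0.65,0.016,0,0.0003,0,0,0],[0.65,0.020,0,0.0006,0,0,0],[0.65,0.023,0,0.0009,0,0,0],[0.65,0.025,0,0.0011,0,0,0],[0.65,0.025,0,0.0011,0,0,0]]'
```

```text
time_s: 4.85
tcp_pos: [0.5671, 0.0849, 0.1003]
ee_rot: [[0.017, -1.0, 0.001], [-1.0, -0.017, -0.0], [0.0, -0.001, -1.0]]
wrist_force: [-2.3, 0.3, 8.4]
gripper_width: 0.651
gripper_force: 4.2
time_s: 5.65
tcp_pos: [0.5675, 0.0594, 0.0995]
ee_rot: [[0.017, -1.0, 0.001], [-1.0, -0.017, -0.001], [0.001, -0.001, -1.0]]
wrist_force: [-3.2, -2.0, 10.4]
gripper_width: 0.65
gripper_force: 5.1
```

```bash
python3 steer.py '[[0.65,0,0,-0.003,0,0,0],[0.65,0,0,-0.01,0,0,0],[0.65,-0.01,0,-0.02,0,0,0],[0.65,-0.05,0,-0.025,0,0,0],[0.65,-0.09,0,-0.025,0,0,0],[0.65,-0.1,0,-0.025,0,0,0]]'
python3 - <<'E'
from m import *
from station import r, eyes, ticket, readout
to(r,[.566,.1,.103],-89.3)
c=eyes.capture("top");rep(c);label(c)
cv2.imwrite("pics/top3.png",cv2.resize(c["pixels"][100:320,200:440,::-1],None,fx=2.5,fy=2.5))
c=eyes.capture("side");cv2.imwrite("pics/side3.png",c["pixels"][:,:,::-1])
E
```

```text
time_s: 6.25
tcp_pos: [0.5663, 0.1641, 0.1236]
ee_rot: [[0.02, -1.0, 0.002], [-1.0, -0.02, 0.001], [-0.001, -0.002, -1.0]]
wrist_force: [0.2, -0.3, -1.1]
gripper_width: 0.647
gripper_force: 0.0
t 6.25 tcp [0.5663 0.1641 0.1236] F [ 0.21 -0.3  -1.11] d_tool [0.0641 0.0016 0.0205] rz 0.47
rows 180 238 width 42.0
bottle axis: x range 0.5009 0.6317 mid x 0.5679 y 0.0775 yaw 0.24
label px 299 310 192 226 375
```

View pics/top3.png

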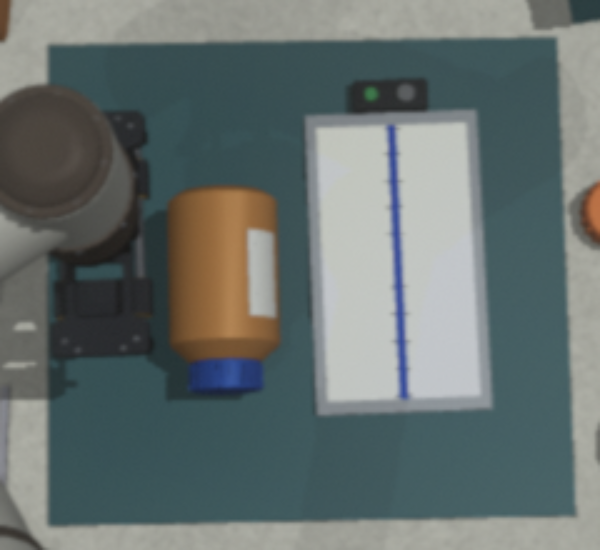

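The crop shows the bottle at (222,270) with its label turned to the right at (262,270). It is nearly parallel to the panel. The axis moved 40.4 mm for 80.7 mm of fingertip travel, so it did not skid.

```bash
python3 steer.py '[[0.65,0.03,0,0,0,0,0],[0.65,0.055,0,0.005,0,0,0],[0.65,0.0645,0,0.013,0,0,0],[0.65,0.0645,0,0.02,0,0,0],[0.65,0.0645,0,0.0205,0,0,0],[0.65,0.0645,0,0.0205,0,0,0]]'
python3 - <<'E'
from m import *
from station import r, eyes, ticket, readout
to(r,[.567,.0995,.0965],-89)
E
```

```text
time_s: 6.95
tcp_pos: [0.5668, 0.0961, 0.1019]
ee_rot: [[0.017, -1.0, -0.0], [-1.0, -0.017, -0.0], [0.0, 0.0, -1.0]]
wrist_force: [-0.5, 0.7, 0.7]
gripper_width: 0.649
gripper_force: 0.0
t 6.95 tcp [0.5668 0.0961 0.1019] F [-0.49  0.71  0.7 ] d_tool [-0.0034 -0.0003  0.0054] rz -0.01
```

```bash
python3 steer.py '[[0.65,-0.0035,0,0.002,0,0,0],[0.65,-0.0035,0,0.0045,0,0,0],[0.65,-0.002,0,0.0053,0,0,0],[0.65,0.001,0,0.0051,0,0,0],[0.65,0.005,0,0.0047,0,0,-0.1],[0.65,0.009,0,0.0043,0,0,-0.15],[0.65,0.014,0,0.0039,0,0,-0.2],[0.65,0.019,0,0.0037,0,0,-0.3]]'
python3 steer.py '[[0.65,0.005,0,-0.0001,0,0,-0.05],[0.65,0.01,0,-0.0001,0,0,-0.1],[0.65,0.015,0,-0.0001,0,0,-0.2],[0.65,0.02,0,-0.0001,0,0,-0.3],[0.65,0.025,0,-0.0001,0,0,-0.4],[0.65,0.03,0,-0.0001,0,0,-0.5]]'
```

```text
time_s: 7.75
tcp_pos: [0.5674, 0.0768, 0.0999]
ee_rot: [[0.023, -1.0, 0.001], [-1.0, -0.023, 0.0], [-0.0, -0.001, -1.0]]
wrist_force: [-1.5, 0.9, 6.6]
gripper_width: 0.648
gripper_force: 3.5
time_s: 8.35
tcp_pos: [0.5678, 0.0465, 0.1003]
ee_rot: [[0.031, -1.0, 0.001], [-1.0, -0.031, -0.0], [0.0, -0.001, -1.0]]
wrist_force: [-3.4, 0.1, 7.7]
gripper_width: 0.653
gripper_force: 4.3
```

```bash
python3 steer.py '[[0.65,0.005,0.0002,0,0,0,-0.05],[0.65,0.01,0.0002,0,0,0,-0.1],[0.65,0.015,0.0003,0.0001,0,0,-0.15],[0.65,0.02,0.0003,0.0003,0,0,-0.2],[0.65,0.025,0.0003,0.0006,0,0,-0.2],[0.65,0.029,0.0003,0.0009,0,0,-0.2],[0.65,0.031,0.0003,0.0011,0,0,-0.2],[0.65,0.031,0.0003,0.0011,0,0,-0.2]]'
python3 steer.py '[[0.65,0,0,-0.003,0,0,0],[0.65,0,0,-0.01,0,0,0],[0.65,-0.01,0,-0.02,0,0,0.2],[0.65,-0.05,0,-0.025,0,0,0.5],[0.65,-0.085,0,-0.025,0,0,0.8],[0.65,-0.09,0,-0.025,0,0,0.8]]'
python3 - <<'E'
from m import *
from station import r, eyes, ticket, readout
to(r,[.567,.0595,.103],-89)
c=eyes.capture("top");rep(c);print(line(panel(c)))
E
```

```text
time_s: 9.15
tcp_pos: [0.5682, 0.0151, 0.0993]
ee_rot: [[0.034, -0.999, 0.0], [-0.999, -0.034, -0.001], [0.001, -0.0, -1.0]]
wrist_force: [-3.9, -0.6, 9.7]
gripper_width: 0.654
gripper_force: 4.7
time_s: 9.75
tcp_pos: [0.5659, 0.1094, 0.1234]
ee_rot: [[0.024, -1.0, 0.002], [-1.0, -0.024, 0.001], [-0.001, -0.002, -1.0]]
wrist_force: [-0.1, 0.0, -0.1]
gripper_width: 0.65
gripper_force: 0.0
t 9.75 tcp [0.5659 0.1094 0.1234] F [-0.07  0.01 -0.07] d_tool [0.0499 0.0001 0.0204] rz 0.38
rows 179 237 width 41.0
bottle axis: x range 0.5023 0.6332 mid x 0.5675 y 0.0352 yaw 1.04
(np.float64(0.581559505590942), np.float64(-0.08093767807755842), np.float64(0.019310527573205585))
```

```bash
python3 steer.py '[[0.65,0.02,0,0,0,0,0],[0.65,0.045,0,0.005,0,0,0],[0.65,0.06,0,0.012,0,0,0],[0.65,0.065,0,0.018,0,0,0],[0.65,0.065,0,0.02,0,0,0],[0.65,0.065,0,0.02,0,0,0]]'
python3 - <<'E'
from m import *
from station import r, eyes, ticket, readout
to(r,[.567,.041,.0982],-88.9)
E
```

```text
time_s: 10.4
tcp_pos: [0.5665, 0.0407, 0.1019]
ee_rot: [[0.02, -1.0, -0.001], [-1.0, -0.02, -0.0], [0.0, 0.001, -1.0]]
wrist_force: [0.4, 0.2, 0.2]
gripper_width: 0.65
gripper_force: 0.0
t 10.4 tcp [0.5665 0.0407 0.1019] F [0.37 0.25 0.22] d_tool [-0.0003 -0.0005  0.0037] rz 0.05
```

```bash
python3 steer.py '[[0.65,0,0,0.002,0,0,0],[0.65,0,0,0.0037,0,0,0],[0.65,0.004,0,0.0037,0,0,0],[0.65,0.009,0,0.0037,0,0,0],[0.65,0.015,0,0.0037,0,0,0],[0.65,0.021,0,0.0037,0,0,0],[0.65,0.024,0,0.0037,0,0,0],[0.65,0.024,0,0.0037,0,0,0]]'
python3 steer.py '[[0.65,0,0,-0.003,0,0,0],[0.65,-0.003,0,-0.01,0,0,0],[0.65,-0.02,0,-0.015,0,0,0],[0.65,-0.04,0,-0.015,0,0,0],[0.65,-0.06,0,-0.015,0,0,0],[0.65,-0.064,0,-0.015,0,0,0],[0.65,-0.064,0,-0.015,0,0,0]]'
python3 - <<'E'
from m import *
from station import r, eyes, ticket, readout
to(r,[.567,.046,.103],-89)
c=eyes.capture("top");rep(c)
E
```

```text
time_s: 11.2
tcp_pos: [0.5673, 0.0167, 0.1003]
ee_rot: [[0.021, -1.0, 0.001], [-1.0, -0.021, -0.0], [0.0, -0.001, -1.0]]
wrist_force: [-2.0, 0.0, 7.6]
gripper_width: 0.65
gripper_force: 3.4
time_s: 11.9
tcp_pos: [0.5658, 0.082, 0.1139]
ee_rot: [[0.022, -1.0, 0.0], [-1.0, -0.022, 0.0], [-0.0, -0.0, -1.0]]
wrist_force: [0.5, -1.0, -0.6]
gripper_width: 0.648
gripper_force: 0.0
t 11.9 tcp [0.5658 0.082  0.1139] F [ 0.46 -1.03 -0.62] d_tool [ 0.036  -0.0004  0.0109] rz 0.28
rows 180 236 width 33.0
bottle axis: x range 0.5041 0.6306 mid x 0.5671 y 0.0141 yaw 1.12
```

```bash
cat > climb.py <<'E'
import numpy as np
R=.049;a=.0095;y0=.0232;ye=-.0012;h=.005;z0=.0508;t0=np.radians(-15);press=.0018
b=np.arccos((R-h)/R);yt=ye+R*np.sin(b);p1=(y0-yt)/R
for f in np.radians(np.arange(0,50,3)):
    if f<p1: y,z=y0-R*f,z0
    elif f<p1+b: q=b-(f-p1);y,z=ye+R*np.sin(q),z0-R+h+R*np.cos(q)
    else: y,z=ye-R*(f-p1-b),z0+h
    s=t0+f
    if s<0: ty,tz=y-R*np.sin(s)+a,z+R*np.cos(s)
    elif R*s<2*a: ty,tz=y-R*s+a,z+R
    else: w=s-2*a/R;ty,tz=y-R*np.sin(w)-a,z+R*np.cos(w)
    print(round(np.degrees(f)),"axis y %.4f tip y %.4f cmd z %.4f"%(y,ty,tz-press))
E
python3 climb.py
python3 steer.py '[[0.65,0.015,0,0,0,0,0],[0.65,0.025,0,0.004,0,0,0],[0.65,0.033,0,0.009,0,0,0],[0.65,0.033,0,0.011,0,0,0],[0.65,0.033,0,0.011,0,0,0]]'
python3 - <<'E'
from m import *
from station import r, eyes, ticket, readout
to(r,[.567,.0454,.0963],-89)
E
```

```text
0 axis y 0.0232 tip y 0.0454 cmd z 0.0963
3 axis y 0.0206 tip y 0.0403 cmd z 0.0969
6 axis y 0.0183 tip y 0.0354 cmd z 0.0984
9 axis y 0.0159 tip y 0.0305 cmd z 0.0997
12 axis y 0.0135 tip y 0.0255 cmd z 0.1007
15 axis y 0.0110 tip y 0.0205 cmd z 0.1015
18 axis y 0.0085 tip y 0.0154 cmd z 0.1020
21 axis y 0.0060 tip y 0.0103 cmd z 0.1025
24 axis y 0.0034 tip y 0.0052 cmd z 0.1028
27 axis y 0.0009 tip y 0.0001 cmd z 0.1030
30 axis y -0.0017 tip y -0.0050 cmd z 0.1030
33 axis y -0.0043 tip y -0.0102 cmd z 0.1030
36 axis y -0.0068 tip y -0.0153 cmd z 0.1030
39 axis y -0.0094 tip y -0.0204 cmd z 0.1030
42 axis y -0.0120 tip y -0.0255 cmd z 0.1028
45 axis y -0.0145 tip y -0.0307 cmd z 0.1025
48 axis y -0.0171 tip y -0.0358 cmd z 0.1021
time_s: 12.45
tcp_pos: [0.5661, 0.0468, 0.1021]
ee_rot: [[0.019, -1.0, -0.001], [-1.0, -0.019, -0.0], [0.0, 0.001, -1.0]]
wrist_force: [-0.0, 0.1, -0.1]
gripper_width: 0.652
gripper_force: 0.0
t 12.45 tcp [0.5661 0.0468 0.1021] F [-0.04  0.06 -0.1 ] d_tool [ 0.0014 -0.0008  0.0058] rz 0.08
```

```bash
python3 steer.py '[[0.65,0.0014,0,0.004,0,0,0],[0.65,0.0016,0,0.0058,0,0,0],[0.65,0.004,0,0.0056,0,0,0],[0.65,0.0065,0.0001,0.0052,0,0,0],[0.65,0.0114,0.0002,0.0037,0,0,0],[0.65,0.0163,0.0003,0.0024,0,0,0],[0.65,0.0213,0.0003,0.0014,0,0,0],[0.65,0.0263,0.0003,0.0006,0,0,0]]'
python3 steer.py '[[0.65,0.005,0,-0.0005,0,0,0],[0.65,0.010,0,-0.001,0,0,0],[0.65,0.0155,0,-0.0013,0,0,0],[0.65,0.0205,0,-0.0015,0,0,0],[0.65,0.0255,0,-0.0015,0,0,0],[0.65,0.0305,0,-0.0015,0,0,0]]'
```

```text
time_s: 13.25
tcp_pos: [0.5669, 0.0211, 0.1034]
ee_rot: [[0.021, -1.0, 0.001], [-1.0, -0.021, 0.0], [-0.0, -0.001, -1.0]]
wrist_force: [-3.7, 1.6, 7.7]
gripper_width: 0.653
gripper_force: 4.2
time_s: 13.85
tcp_pos: [0.5672, -0.0101, 0.1053]
ee_rot: [[0.021, -1.0, 0.0], [-1.0, -0.021, -0.001], [0.001, -0.0, -1.0]]
wrist_force: [-4.3, 0.2, 10.5]
gripper_width: 0.652
gripper_force: 4.9
```

```bash
python3 steer.py '[[0.65,0.005,0.0002,-0.0003,0,0,0],[0.65,0.010,0.0003,-0.0003,0,0,0],[0.65,0.015,0.0003,-0.0002,0,0,0],[0.65,0.02,0.0003,0.0001,0,0,0],[0.65,0.023,0.0003,0.0003,0,0,0],[0.65,0.0245,0.0003,0.0005,0,0,0],[0.65,0.0245,0.0003,0.0005,0,0,0]]'
python3 steer.py '[[0.65,0,0,-0.003,0,0,0],[0.65,0,0,-0.01,0,0,0],[0.65,-0.01,0,-0.02,0,0,0],[0.65,-0.05,0,-0.02,0,0,0],[0.65,-0.09,0,-0.02,0,0,0],[0.65,-0.095,0,-0.02,0,0,0],[0.65,-0.095,0,-0.02,0,0,0]]'
python3 - <<'E'
from m import *
from station import r, eyes, ticket, readout
to(r,[.567,-.0180+.0197,.109],-89)
c=eyes.capture("top");rep(c,.056)
c=eyes.capture("side");cv2.imwrite("pics/side4.png",cv2.resize(c["pixels"][150:330,200:440,::-1],None,fx=3,fy=3))
E
```

```text
time_s: 14.55
tcp_pos: [0.5675, -0.0348, 0.1047]
ee_rot: [[0.02, -1.0, 0.001], [-1.0, -0.02, -0.001], [0.001, -0.001, -1.0]]
wrist_force: [-2.9, -0.7, 8.2]
gripper_width: 0.646
gripper_force: 4.5
time_s: 15.25
tcp_pos: [0.5656, 0.0629, 0.1235]
ee_rot: [[0.023, -1.0, 0.0], [-1.0, -0.023, 0.0], [-0.0, -0.0, -1.0]]
wrist_force: [-0.4, 0.1, -1.0]
gripper_width: 0.649
gripper_force: 0.0
t 15.25 tcp [0.5656 0.0629 0.1235] F [-0.37  0.13 -0.96] d_tool [0.0612 0.     0.0145] rz 0.31
rows 182 236 width 41.0
bottle axis: x range 0.5029 0.6243 mid x 0.5634 y -0.0176 yaw 0.75
```

View pics/side4.png

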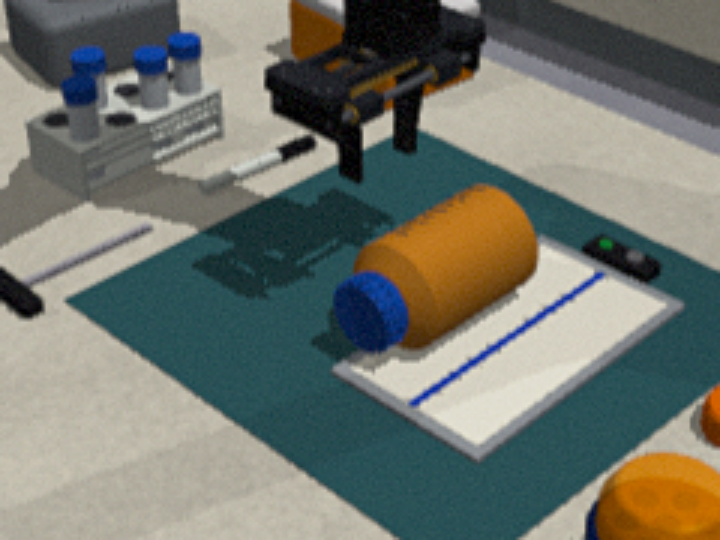

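The crop shows the bottle resting on the panel, with its cap at (372,310). It is clear of the panel edge and short of the blue line. The axis is at -0.0176 and the line is at -0.0812, so two more strokes are needed.

```bash
python3 steer.py '[[0.65,0.025,0,0,0,0,0],[0.65,0.045,0,0.005,0,0,0],[0.65,0.0565,0,0.011,0,0,0],[0.65,0.0565,0,0.0155,0,0,0],[0.65,0.0565,0,0.0155,0,0,0]]'
python3 - <<'E'
from m import *
from station import r, eyes, ticket, readout
to(r,[.565,.0044,.1013],-89)
E
```

```text
time_s: 15.85
tcp_pos: [0.5662, 0.0042, 0.1067]
ee_rot: [[0.019, -1.0, -0.002], [-1.0, -0.019, -0.0], [0.0, 0.002, -1.0]]
wrist_force: [0.0, 0.6, 0.4]
gripper_width: 0.647
gripper_force: 0.0
t 15.85 tcp [0.5662 0.0042 0.1067] F [0.04 0.58 0.39] d_tool [-0.0002  0.0012  0.0054] rz 0.08
```

```bash
python3 steer.py '[[0.65,0,0,0.003,0,0,0],[0.65,0,0,0.0053,0,0,0],[0.65,0.003,0,0.0051,0,0,0],[0.65,0.007,0.0001,0.0046,0,0,0],[0.65,0.012,0.0002,0.0042,0,0,-0.05],[0.65,0.017,0.0003,0.0039,0,0,-0.1],[0.65,0.022,0.0004,0.0038,0,0,-0.15],[0.65,0.027,0.0004,0.0037,0,0,-0.2]]'
python3 steer.py '[[0.65,0.005,0.0001,0,0,0,-0.05],[0.65,0.01,0.0001,0,0,0,-0.1],[0.65,0.015,0.0002,0,0,0,-0.15],[0.65,0.02,0.0002,0,0,0,-0.2],[0.65,0.025,0.0003,0,0,0,-0.25],[0.65,0.03,0.0003,0,0,0,-0.25]]'
python3 steer.py '[[0.65,0.005,0.0001,0,0,0,0],[0.65,0.01,0.0002,0,0,0,0],[0.65,0.015,0.0002,0.0003,0,0,0],[0.65,0.019,0.0002,0.0006,0,0,0],[0.65,0.022,0.0002,0.0008,0,0,0],[0.65,0.023,0.0002,0.0009,0,0,0],[0.65,0.023,0.0002,0.0009,0,0,0]]'
python3 steer.py '[[0.65,0,0,-0.003,0,0,0],[0.65,0,0,-0.01,0,0,0],[0.65,-0.01,0,-0.02,0,0,0],[0.65,-0.05,0,-0.02,0,0,0.3],[0.65,-0.09,0,-0.02,0,0,0.4],[0.65,-0.095,0,-0.02,0,0,0.4],[0.65,-0.095,0,-0.02,0,0,0.4]]'
python3 - <<'E'
from m import *
from station import r, eyes, ticket, readout
to(r,[.565,-.045,.108],-89)
c=eyes.capture("top");rep(c,.056);cv2.imwrite("pics/top5.png",cv2.resize(c["pixels"][100:320,200:440,::-1],None,fx=2.5,fy=2.5))
E
```

```text
time_s: 16.65
tcp_pos: [0.5674, -0.0229, 0.1052]
ee_rot: [[0.024, -1.0, 0.001], [-1.0, -0.024, -0.0], [0.0, -0.001, -1.0]]
wrist_force: [-1.3, 0.2, 7.2]
gripper_width: 0.652
gripper_force: 3.7
time_s: 17.25
tcp_pos: [0.5678, -0.053, 0.1053]
ee_rot: [[0.028, -1.0, 0.002], [-1.0, -0.028, -0.0], [0.0, -0.002, -1.0]]
wrist_force: [-1.6, 0.5, 7.6]
gripper_width: 0.651
gripper_force: 3.9
time_s: 17.95
tcp_pos: [0.5682, -0.0763, 0.1046]
ee_rot: [[0.027, -1.0, 0.002], [-1.0, -0.027, -0.001], [0.001, -0.002, -1.0]]
wrist_force: [-2.7, -0.7, 9.4]
gripper_width: 0.649
gripper_force: 4.2
time_s: 18.65
tcp_pos: [0.5651, 0.0213, 0.1234]
ee_rot: [[0.024, -1.0, 0.0], [-1.0, -0.024, 0.0], [-0.0, -0.0, -1.0]]
wrist_force: [-0.6, 0.1, 0.0]
gripper_width: 0.648
gripper_force: 0.0
t 18.65 tcp [0.5651 0.0213 0.1234] F [-0.56  0.07  0.01] d_tool [0.0663 0.0017 0.0154] rz 0.37
rows 189 235 width 38.0
bottle axis: x range 0.5043 0.6076 mid x 0.5558 y -0.0613 yaw 1.70
```

View pics/top5.png

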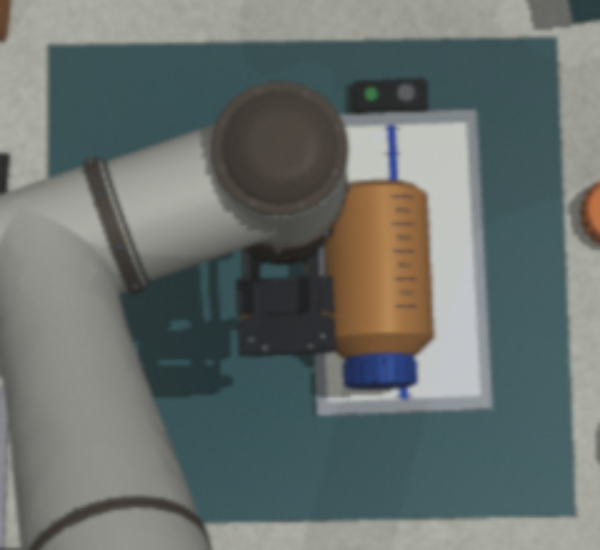

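The crop shows the bottle well on the panel, covering much of the line. The arm hides its left edge at (330,250), so I back off for a clean measurement.

```bash
python3 steer.py '[[0.65,-0.03,0,-0.01,0,0,0],[0.65,-0.07,0,-0.01,0,0,0],[0.65,-0.1,0,-0.01,0,0,0],[0.65,-0.115,0,-0.01,0,0,0],[0.65,-0.12,0,-0.01,0,0,0],[0.65,-0.12,0,-0.01,0,0,0]]'
python3 - <<'E'
from m import *
from station import r, eyes, ticket, readout
to(r,[.565,-.045,.108],-89)
c=eyes.capture("top");x,y,s=rep(c,.056);print("line y there",-.0809+.0193*(x-.5816))
E
```

```text
time_s: 19.3
tcp_pos: [0.5625, 0.1392, 0.1329]
ee_rot: [[0.021, -1.0, -0.001], [-1.0, -0.021, -0.0], [0.0, 0.001, -1.0]]
wrist_force: [0.1, 0.2, -0.2]
gripper_width: 0.651
gripper_force: 0.0
t 19.3 tcp [0.5625 0.1392 0.1329] F [ 0.1   0.19 -0.15] d_tool [0.1842 0.0013 0.0249] rz 0.19
rows 179 236 width 41.0
bottle axis: x range 0.5022 0.6304 mid x 0.5661 y -0.0577 yaw 0.64
line y there -0.08119975764583982
```

```bash
python3 steer.py '[[0.65,0.04,0,0,0,0,0],[0.65,0.085,0,0,0,0,0],[0.65,0.13,0,0.004,0,0,0],[0.65,0.165,0,0.012,0,0,0],[0.65,0.18,0,0.02,0,0,0],[0.65,0.1845,0,0.0255,0,0,0],[0.65,0.1845,0,0.0255,0,0,0],[0.65,0.1845,0,0.0255,0,0,0]]'
python3 - <<'E'
from m import *
from station import r, eyes, ticket, readout
to(r,[.566,-.0459,.1030],-89)
E
```

```text
time_s: 20.15
tcp_pos: [0.5666, -0.044, 0.1076]
ee_rot: [[0.022, -1.0, 0.0], [-1.0, -0.022, -0.0], [0.0, -0.0, -1.0]]
wrist_force: [0.9, 0.3, 0.8]
gripper_width: 0.652
gripper_force: 0.0
t 20.15 tcp [ 0.5666 -0.044   0.1076] F [0.86 0.34 0.84] d_tool [0.0019 0.0007 0.0046] rz 0.26
```

```bash
python3 steer.py '[[0.65,0.0015,0,0.002,0,0,0],[0.65,0.0015,0,0.0045,0,0,0],[0.65,0.0045,0,0.0046,0,0,-0.05],[0.65,0.009,0.0001,0.0046,0,0,-0.15],[0.65,0.014,0.0002,0.0046,0,0,-0.25],[0.65,0.019,0.0003,0.0046,0,0,-0.35],[0.65,0.024,0.0004,0.0046,0,0,-0.45],[0.65,0.029,0.0005,0.0046,0,0,-0.55]]'
python3 steer.py '[[0.65,0.005,0.0001,0,0,0,-0.1],[0.65,0.01,0.0001,0,0,0,-0.2],[0.65,0.014,0.0002,0,0,0,-0.25],[0.65,0.017,0.0002,0,0,0,-0.3],[0.65,0.019,0.0002,0,0,0,-0.3],[0.65,0.0195,0.0002,0,0,0,-0.3],[0.65,0.0195,0.0002,0,0,0,-0.3],[0.65,0.0195,0.0002,0,0,0,-0.3]]'
python3 steer.py '[[0.65,0,0,-0.003,0,0,0],[0.65,0,0,-0.01,0,0,0],[0.65,-0.01,0,-0.02,0,0,0],[0.65,-0.05,0,-0.03,0,0,0.3],[0.65,-0.095,0,-0.03,0,0,0.6],[0.65,-0.14,0,-0.03,0,0,0.8],[0.65,-0.18,0,-0.03,0,0,0.8],[0.65,-0.19,0,-0.03,0,0,0.8]]'
python3 - <<'E'
from m import *
from station import r, eyes, ticket, readout
to(r,[.565,-.045,.108],-89)
c=eyes.capture("top");x,y,s=rep(c,.056);print("line y there",-.0809+.0193*(x-.5816))
cv2.imwrite("pics/top6.png",cv2.resize(c["pixels"][100:320,200:440,::-1],None,fx=2.5,fy=2.5))
E
```

```text
time_s: 20.95
tcp_pos: [0.5675, -0.0734, 0.1053]
ee_rot: [[0.033, -0.999, 0.003], [-0.999, -0.033, -0.001], [0.001, -0.003, -1.0]]
wrist_force: [-1.9, 0.3, 8.8]
gripper_width: 0.65
gripper_force: 4.5
time_s: 21.75
tcp_pos: [0.5679, -0.0929, 0.1052]
ee_rot: [[0.038, -0.999, 0.002], [-0.999, -0.038, -0.001], [0.001, -0.002, -1.0]]
wrist_force: [-1.9, -0.8, 8.4]
gripper_width: 0.648
gripper_force: 4.4
time_s: 22.55
tcp_pos: [0.5602, 0.1009, 0.1338]
ee_rot: [[0.027, -1.0, 0.002], [-1.0, -0.027, 0.001], [-0.001, -0.002, -1.0]]
wrist_force: [0.1, -0.1, -0.9]
gripper_width: 0.651
gripper_force: 0.0
t 22.55 tcp [0.5602 0.1009 0.1338] F [ 0.11 -0.07 -0.87] d_tool [ 0.146  -0.0008  0.0256] rz 0.54
rows 178 236 width 41.0
bottle axis: x range 0.5018 0.6322 mid x 0.5662 y -0.0818 yaw 0.66
line y there -0.08119733669441392
```

View pics/top6.png

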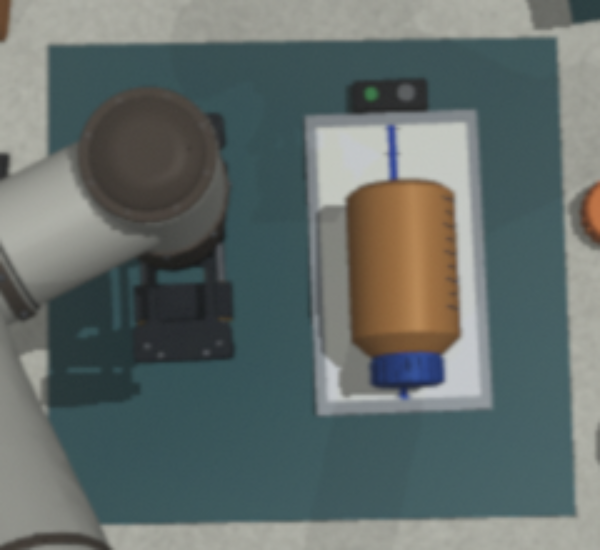

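The crop shows the bottle lying along the blue line. The line shows at both ends, at (392,150) and (404,393), and the arm is clear. The axis is within 1 mm and about 0.5° of the line. I check that it is at rest, then hand in.

```bash
python3 steer.py '[[0.65,0,0,-0.02,0,0,0],[0.65,0,0,-0.04,0,0,0],[0.65,0,0,-0.05,0,0,0],[0.65,0,0,-0.05,0,0,0],[0.65,0,0,-0.05,0,0,0],[0.65,0,0,-0.05,0,0,0],[0.65,0,0,-0.05,0,0,0],[0.65,0,0,-0.05,0,0,0]]'
python3 - <<'E'
from m import *
from station import r, eyes, ticket, readout
c=eyes.capture("top");x,y,s=rep(c,.056)
if abs(y+.0812)<.003: print(ticket.finish_job())
E
```

```text
time_s: 23.4
tcp_pos: [0.5598, 0.0965, 0.1822]
ee_rot: [[0.022, -1.0, -0.001], [-1.0, -0.022, -0.001], [0.001, 0.001, -1.0]]
wrist_force: [-0.0, 1.0, 0.8]
gripper_width: 0.651
gripper_force: 0.0
rows 178 236 width 41.0
bottle axis: x range 0.5018 0.6322 mid x 0.5662 y -0.0818 yaw 0.73
the job is handed in; nothing more can be done
None
```

The bottle was rolled by the top onto the light panel and now rests along the blue line, within about 1 mm and 0.5° by the camera. The arm is clear, nothing else was touched, and the job was handed in at about 23.5 s; one end-of-command reading was 12.4 N, just over the 4 to 12 N band.

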